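Swap the wrong cassette in the pellet changer

TASK

The infrared pellet changer should hold four pellet cassettes (straight handle), but one bay has been given a cassette of the other kind (T-bar handle): draw that one out and lay it flat in the empty cradle of the stock, handle outwards like the others there. Then push the spare pellet cassette from the stock, handle outwards, through the bay's sprung dust flap until you feel it meet the sprung seat, which lies at a different depth in each bay. The pellets are brittle, so push gently and stop as soon as the seat begins to press back, and leave the other cassettes and everything else on the bench where they are.

Things in the scene. Friction and masses are not known exactly. Their poses are not given: they have to be found in the camera images.
- changer: Pellet changer: four identical white bay modules side by side, 64 apart, on a grey base plate 10 high; tops 70 above the bench. Origin: on the bench, below the middle of the row of fronts; +x away from the robot, into the bays. Each bay's inner seat is set to its own depth by a focus screw: a seated cassette's origin stands 1 to 19 mm in front of the bay's face.
- bay_w: The bay with the wrong cassette. Module 62 wide, 110 deep, 60 high. Origin: its underside (10 above the bench), middle of the front face; +x straight into it. Slot 43 wide and 27 high above a level floor (top z = 4) that sticks out 22 in front as a lip. Its seat meets a cassette with its origin somewhere from x = -19 to -1, unknown beforehand: felt as a rise over the 1 to 3 N of drag.
- flap_w (a joint): Sprung dust flap right behind the slot of bay_w, hinged along the slot's upper edge, swinging inwards and up: 0 rad = shut, about 1.43 = lying on a cassette that holds it open. 1 to 2 N push it open; it shuts by itself.
- pin_w (a joint): Presence pin in the seat of bay_w, weakly sprung (0.3 N): 0 m = nothing near the seat; a cassette pushes it in over its last 10 mm of travel; 0.010 = cassette against the seat.
- plate_w (a joint): Sprung locating plate that forms the seat of bay_w: 0 m = untouched, grows as a cassette presses it back. It begins to yield at 2 N and takes 1.5 N more for each mm. Stop once it is felt: pressed back more than 0.005 (about 9 N) the pellet cracks. Let go, it brings the cassette back to 0, in place.
- misfit: The wrong cassette (liquid cell), part-way in bay_w, its origin 31 to 37 mm in front of the face, so it stands out further than its neighbours. Body, plate and origin as the spare's; oblong window on top. T-bar handle: stem 10 wide (y) to x = -25, then a crossbar 28 wide (y) from x = -25 to -35.
- spare: The spare pellet cassette, in a stock cradle, handle to the robot. Aluminium body 92 long (x), 40 wide (y), 24 high, 90 g; black front plate 48 wide, 30 high, 5 thick. Origin: underside, middle of the plate's back face; +x to the nose at x = 92 (upright edges chamfered 8 mm). Round window on top. Straight-blade handle 10 wide (y), x = -5 to -35, 4 to 24 above the underside.
- stock: Stock plate of steel, 150 x 222, 6 thick, with three identical grey cradles side by side, 70 apart. Origin: on the bench below the plate, 5 mm nearer the robot than its middle; x along the cradles, to their backs.
- cradle_free: The empty cradle, open in front. Base 64 wide, 3 thick; side rails 56 apart inside, 11 high, from x = 12 to 102; back stop at x = 98. Origin: underside (6 above the bench); +x to the back. A cassette lies in it, nose to the back, with its origin near x = 0, y = 0, z = 3, its handle out in front.
- decoy: Another liquid-cell cassette, of the wrong kind too, in the third cradle; leave it alone. T-bar handle: stem 10 wide (y) to x = -25, then a crossbar 28 wide (y) from x = -25 to -35.
- kit_1: A correct pellet cassette like the spare, seated in its bay of the changer; leave it alone. Straight-blade handle 10 wide (y), x = -5 to -35.
- kit_2: A correct pellet cassette like the spare, seated in its bay of the changer; leave it alone. Straight-blade handle 10 wide (y), x = -5 to -35.
- kit_3: A correct pellet cassette like the spare, seated in its bay of the changer; leave it alone. Straight-blade handle 10 wide (y), x = -5 to -35.
- timer: Bystander: white digital timer 55x62x14 near the changer. Origin: centre of its underside.
- petri: Bystander: petri dish 62 across, 14 high, near the front edge. Origin: centre of its underside.
- tweezers: Bystander: steel tweezers 127 long, near the front edge. Origin: centre of its underside.
- jar: Bystander: sample jar with screw lid, 58 across, 62 high. Origin: centre of its underside.
- bottle: Bystander: white reagent bottle 48 across, 110 high. Origin: centre of its underside.

How it is judged (in metres and radians):
On the way, in this order (a step that is already met when the one before it is completed fails the run):
1. the wrong cassette is out of its bay and the dust flap has swung shut (value of joint flap_w below 0.2 rad and x of misfit in the frame of bay_w below -0.09 m), for 0.1 s.
2. the wrong cassette lies in the empty cradle (x of misfit in the frame of cradle_free between -0.03 and 0.01 m and y of misfit in the frame of cradle_free between -0.009 and 0.009 m and z of misfit in the frame of cradle_free between 0 and 0.006 m and angle between misfit's own z axis and vertical below 0.06 rad and linear speed of misfit below 0.02 m/s), for 0.1 s.
3. the spare cassette is in the flap of that bay and holds it open (value of joint flap_w above 1.2 rad and x of spare in the frame of bay_w between -0.085 and 0.004 m and y of spare in the frame of bay_w between -0.006 and 0.006 m), for 0.05 s.
At the end, for the whole second after the job is handed in: Spare in the bay that held the wrong one, handle outwards, seated to within 1.7 mm (presence pin over 8.3 mm), flap held open; wrong cassette flat in the empty cradle, handle outwards, within 9 mm across, 30 mm in front, 10 mm behind and 0.25 rad of its place there; both released, at rest (all of step 2 and angle between the x axis of misfit and the x axis of cradle_free, either way round below 0.25 rad and value of joint pin_w above 0.0083 m and x of spare in the frame of bay_w between -0.024 and 0.004 m and y of spare in the frame of bay_w between -0.004 and 0.004 m and z of spare in the frame of bay_w between 0 and 0.009 m and angle between the x axis of spare and the x axis of bay_w, either way round below 0.08 rad and value of joint flap_w above 1.2 rad and linear speed of spare below 0.02 m/s); the robot touches nothing.
It fails at once if the spare is pushed too hard onto its seat: the sprung plate is pressed back more than 5 mm (value of joint plate_w above 0.005 m).
It fails at once if the spare cassette is rammed or jammed: more than 30 N between it and its bay (contact force between spare and bay_w above 30 N).
It fails at once if a correct cassette of the changer is shifted by more than 6 mm (distance of any of kit_1, kit_2, kit_3 from where it was at the start of the episode above 0.006 m).
It fails at once if the other cassette of the stock is shifted by more than 15 mm (distance of decoy from where it was at the start of the episode above 0.015 m).
It fails at once if a bystander is shifted by more than 30 mm or knocked over (distance of any of timer, petri, tweezers, jar, bottle from where it was at the start of the episode above 0.03 m or angle between any of jar, bottle's own z axis and vertical above 0.5 rad).
It also fails if it takes over 72 s, if anything falls off the work surface, if the arm or the gripper's body presses on something with over 40 N, if the wrist force passes 120 N, or if a joint passes its speed limit or range.

ROBOT

A 6-joint arm with a two-finger parallel gripper is mounted at the origin on a cart in front of the work surface, level with it; the furniture and walls round the work are solid. World frame = base frame: x ahead of the robot, y to its left, z up, the work surface at z = 0. Lengths are in mm, angles in degrees, forces in N, time in s.
With the tool pointing down it reaches from about 275 to 825 mm from the base axis. Payload 5.2 kg.
Tool frame: the origin (TCP) lies between the finger pads; the fingertips stand 19 mm ahead of it and the grasp point (between the pads) is the TCP; z points along the fingers, y is the direction in which the jaws open and shut (so a half turn about z gives the same grasp; the last joint's range is limited). The gripper opens to 93 mm and grips with 3 to 60 N. Pads are 15 mm wide; open, the fingers measure 128 mm over their backs; the gripper's body (75 mm by 188 mm) begins 65 mm behind the grasp point.
Start: joints at [-83.354, 14.817, 87.949, -0, 77.235, -11.62], TCP at [172.406, -522.285, 237.653] pointing down, gripper open.
Joint ranges: [-179.93, 179.93], [-52.35, 119.4], [10.71, 147.94], [-69.91, 249.91], [12.55, 155.21], [-178.61, 178.61]. Speed limits (degrees/s): [147.25, 147.25, 180, 180, 180, 180].

INTERFACE

Orientations are given as [roll, pitch, yaw] about the fixed x, y, z axes, in that order (R = Rz(yaw) Ry(pitch) Rx(roll)).
In Python, from station import observe, capture, close_job, look_for, tip_of gives the robot as it stands. The module is installed in compiled form; this text tells all that it offers.
- The arm moves only by the tool step_arm, never from a script. Its argument "commands" is text: rows parted by semicolons, each of 4 numbers parted by spaces: the shift along the tool's x, y, z in units of 60 mm (1.0 is 60 mm), then the turn about the tool's z in units of 6 degrees (1.0 is 6 degrees). A call has 1 to 20 rows; each row is the pose to reach, as a shift and turn from the pose measured when the call began, along the tool's axes at that moment; what a row does not reach only later rows make up. A row lasts 1/8 s, in which the tool goes at most 62.5 mm and 10.7 degrees, less where a joint would pass 70% of its speed; a pose out of reach is approached as far as the arm can. A call with a gripper value outside its range is refused whole. "claw" is the opening, from -1 (shut) to 1 (fully open), set as the call begins (left out, the last holds). The fingers move at their own pace and stop on an object; "newtons" is the grip in N (left out, the last holds). Time passes only in rows, so rows that repeat a pose let the fingers close. It gives the time, the measured TCP pose, the force and the opening at its end, in the units of the state.
- observe(): the state, without advancing time (a new reading comes with each control period).
- capture(name): name is "scene" or "top" or "wrist"; returns a dict with "image" (384x512x3 uint8, red, green, blue), "z_map" (384x512 float32, mm along the optical axis (not along the pixel's ray), 0 where there is no reading), "fovy" (degrees; the focal length in pixels is half the picture's height over the tangent of half this angle, whatever the lens; pixels are square), "cx", "cy" (the principal point, pixels), "R" (3x3) and "t" (3): a world point X has camera coordinates R X + t; the wrist camera has in their place "tool_from_camera" (4x4, takes a point from camera to tool coordinates, whose origin is the TCP and whose axes are the flange's). Camera axes: x right, y down, z forward; pixel columns grow to the right and rows downward; lengths in mm; the calibration is good to about 2 mm. A picture is of the moment at which its call begins: read the wrist's pose just before it.
- close_job(): hands the job in, once; it reports no verdict.
Trained networks look in a picture, given as the dict that the camera call returned (one of the last four; its "shot" number tells which), for a name from the list of things; names that differ only in an ending like _2 or _b are one class to them, and where a whole thing is asked for, a point or a joint stands for the part that bears it (a point fixed in the world has none). Each returns a list of dicts, best first, with "conf" (0 to 1); they miss things now and then, are a little off and sometimes report something else, mostly with a low value. They report only what shows in the picture. A call takes as long as a camera call.
- look_for(picture, label): "uv" ([column, row] in pixels, amid what is visible of it).
- tip_of(picture, label): "uv" ([column, row] in pixels: a listed point, or the origin of a listed thing).
The state is a dict: "time_s": time; "q": joint angles; "dq": joint speeds; "tau": joint torques, N m; "eef_pos": TCP position; "eef_rot": TCP orientation; "ft_force": force on the tool from outside, world axes, zero at the start; "moment": the same for the moment, N m; "gripper_width": opening from 0.0 (shut) to 1.0 (fully open).
Only numpy, scipy, OpenCV 4.12 (cv2) and the standard library are available. Lean on these libraries where they do the work, as an engineer would, in place of code of your own. Each camera call takes 0.05 s, during which the arm holds its last target. There are 200 camera calls.

## Working session

There is one attempt and no reset: what is moved stays moved. The work goes in short steps, Python scripts to look and compute and a tool call to move; the robot and the scene stay as the last step left them, time stands still between calls to the robot, and variables do not carry over. Pictures are saved under pics/ and viewed, about 8 in all and at most 12, crops included, and the job is handed in when it is done.

Besides the shell and the picture viewer there is one more tool, called after "Request:" as name(argument=value, ...) on one line, values as JSON. step_arm: Moves the arm, as the interface text tells. Its arguments: {"type":"object","properties":{"commands":{"type":"string"},"claw":{"type":"number"},"newtons":{"type":"number"}},"required":["commands"]}

```bash
mkdir -p pics
cat > h.py <<'E'
import numpy as np, cv2
from scipy.spatial.transform import Rotation as Ro
from station import observe, capture, close_job, look_for, tip_of
def cam(name):
    s=observe(); p=capture(name)
    p['f']=p['image'].shape[0]/2/np.tan(np.radians(p['fovy']/2))
    if name=='wrist':
        T=np.eye(4);T[:3,:3]=Ro.from_euler('xyz',s['eef_rot'],degrees=True).as_matrix();T[:3,3]=s['eef_pos']
        p['W']=T@np.array(p['tool_from_camera'])
    else:
        W=np.eye(4);W[:3,:3]=np.array(p['R']).T;W[:3,3]=-np.array(p['R']).T@np.array(p['t']);p['W']=W
    return p
def pt(p,uv,z=None,h=None):
    u,v=uv
    d=np.array([(u-p['cx'])/p['f'],(v-p['cy'])/p['f'],1])
    if h is not None:
        r=p['W'][:3,:3]@d; o=p['W'][:3,3]; return o+r*(h-o[2])/r[2]
    if z is None: z=p['z_map'][int(round(v)),int(round(u))]
    return p['W'][:3,:3]@(d*z)+p['W'][:3,3]
def cloud(p):
    v,u=np.mgrid[:384,:512]; z=p['z_map']
    P=np.stack([(u-p['cx'])/p['f']*z,(v-p['cy'])/p['f']*z,z],-1)@p['W'][:3,:3].T+p['W'][:3,3]
    P[z<=0]=np.nan; return P
def save(p,n): cv2.imwrite('pics/'+n+'.png',p['image'][:,:,::-1])
E
python3 - <<'E'
from h import *
s=observe();print(s['eef_pos'],s['eef_rot'],s['ft_force'],s['gripper_width'])
ims=[]
for n in('scene','top'):
    p=cam(n);ims.append(p['image'][:,:,::-1]);print(n,p['f'],p['W'][:3,3].round(),p['W'][:3,2].round(2))
    for l in['misfit','spare','kit_1','cradle_free','bay_w','decoy','timer','petri','tweezers','jar','bottle','stock','changer']:
        for k,f in(('L',look_for),('T',tip_of)):
            print(l,k,[(np.round(r['uv']).astype(int).tolist(),round(r['conf'],2),pt(p,r['uv']).round().astype(int).tolist()) for r in f(p,l)[:4]])
cv2.imwrite('pics/a.png',np.vstack(ims)[:, :])
E
```

```text
[ 172.34898073 -521.76627229  236.80899731] [-1.79898850e+02 -1.98552908e-02  1.82661583e+01] [ 0.18374026 -0.81315558  0.436285  ] 0.9982234917506634
scene 442.1398450787082 [ -22. 1040.  667.] [ 0.45 -0.75 -0.48]
misfit L [([290, 172], 0.63, [559, -147, 29])]
misfit T [([290, 176], 0.78, [573, -173, -2])]
spare L [([210, 257], 0.68, [503, 373, 32])]
spare T [([222, 268], 0.89, [465, 377, 19]), ([278, 181], 0.23, [569, -82, 19])]
kit_1 L [([293, 166], 0.62, [558, -161, 45]), ([266, 187], 0.56, [571, -6, 31])]
kit_1 T [([273, 180], 0.58, [577, -65, 27]), ([132, 270], 0.52, [597, 526, 60]), ([266, 190], 0.48, [571, -6, 19]), ([292, 166], 0.39, [558, -157, 47])]
cradle_free L [([225, 244], 0.66, [522, 285, 11])]
cradle_free T [([236, 254], 0.58, [474, 305, 9])]
bay_w L [([270, 156], 0.88, [633, -140, 72]), ([266, 186], 0.41, [568, -5, 37])]
bay_w T [([279, 174], 0.66, [589, -127, 20])]
decoy L [([241, 231], 0.74, [501, 242, 33])]
decoy T [([253, 240], 0.97, [464, 241, 17]), ([265, 192], 0.27, [569, 0, 19])]
timer L [([295, 154], 0.66, [624, -313, 15]), ([221, 246], 0.23, [528, 295, 9])
[... 1407 characters left out ...]
 -17, 38])]
decoy T [([209, 230], 0.92, [393, 58, 1392])]
timer L [([389, 190], 0.83, [605, -329, 16])]
timer T [([390, 188], 0.87, [609, -333, 12])]
petri L [([292, 255], 0.77, [399, -30, 9])]
petri T [([293, 258], 0.59, [390, -34, 12]), ([350, 193], 0.37, [592, -205, 25])]
tweezers L []
tweezers T [([244, 255], 0.55, [397, 117, 0])]
jar L [([168, 150], 0.55, [710, 355, 60])]
jar T [([170, 152], 0.72, [707, 348, 56])]
bottle L [([127, 168], 0.52, [645, 465, 97])]
bottle T [([132, 169], 0.5, [648, 457, 76])]
stock L [([197, 208], 0.72, [539, 266, 17])]
stock T [([186, 213], 0.57, [522, 300, 9])]
changer L [([318, 151], 0.91, [712, -102, 74]), ([331, 200], 0.54, [566, -147, 39])]
changer T []
```

Run:
```python
import cv2,numpy as np
a=cv2.imread('pics/a.png')
s=a[130:310,100:366];t=a[384+110:384+290,110:420]
s=cv2.resize(s,None,fx=2.3,fy=1.6);s=cv2.resize(a[140:300,110:340],None,fx=2,fy=2);t=cv2.resize(t[:, :],None,fx=1.55,fy=1.55)
W=max(s.shape[1],t.shape[1]);im=np.zeros((s.shape[0]+t.shape[0],W,3),np.uint8);im[:s.shape[0],:s.shape[1]]=s;im[s.shape[0]:,:t.shape[1]]=t;print(im.shape)
cv2.imwrite('pics/b.png',im[:600])
```

```text
(599, 480, 3)
```

View pics/b.png

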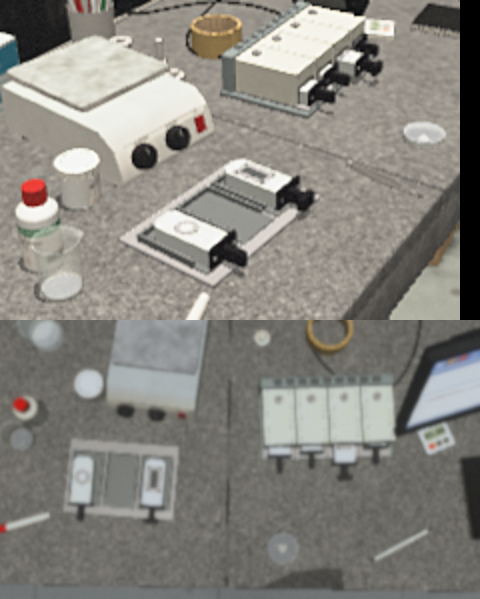

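Request:
step_arm(commands="6.66 -4.33 -0.4 3.05;6.66 -4.33 -0.4 3.05;6.66 -4.33 -0.4 3.05;6.66 -4.33 -0.4 3.05;6.66 -4.33 -0.4 3.05;6.66 -4.33 -0.4 3.05;6.66 -4.33 -0.4 3.05;6.66 -4.33 -0.4 3.05;6.66 -4.33 -0.4 3.05;6.66 -4.33 -0.4 3.05;6.66 -4.33 -0.4 3.05;6.66 -4.33 -0.4 3.05", claw=-0.2, newtons=30)

```text
time_s: 4.2
eef_pos: [469.9, -151.3, 261.6]
eef_rot: [180.0, 0.0, -0.1]
ft_force: [-0.5, -0.4, 0.0]
gripper_width: 0.399
```

Run:
```python
from h import *
s=observe();print(s['time_s'],s['eef_pos'],s['eef_rot'],s['ft_force'],s['gripper_width'])
p=cam('wrist');print(np.round(p['tool_from_camera'],3),p['f'],p['cx'],p['cy'])
save(p,'w1');P=cloud(p);np.save('w1.npy',P);print(np.nanpercentile(P[...,2],[1,10,50,90,99]))
for l in['misfit','kit_1','bay_w','changer']:
  for k,f in(('L',look_for),('T',tip_of)):
    print(l,k,[(np.round(r['uv']).astype(int).tolist(),round(r['conf'],2),pt(p,r['uv']).round().astype(int).tolist()) for r in f(p,l)[:4]])
```

```text
4.2 [ 469.90123977 -151.33723734  261.63591345] [ 1.79996833e+02  8.60813627e-03 -1.46505747e-01] [-0.50146791 -0.43433721  0.00454399] 0.3988764342666273
[[-1.00000e-03 -9.65000e-01 -2.63000e-01  7.34290e+01]
 [ 1.00000e+00 -1.00000e-03  0.00000e+00  3.27000e-01]
 [-1.00000e-03 -2.63000e-01  9.65000e-01 -1.47098e+02]
 [ 0.00000e+00  0.00000e+00  0.00000e+00  1.00000e+00]] 340.8026014302566 254.3028747304891 186.02230182145865
[-9.00953926e+02 -8.42724350e-01  1.40839742e+00  3.50762695e+02
  3.57359335e+02]
misfit L [([252, 67], 0.68, [569, -149, 38])]
misfit T [([251, 78], 0.76, [558, -149, 44])]
kit_1 L [([313, 47], 0.72, [589, -212, 38]), ([132, 64], 0.66, [572, -28, 44]), ([192, 54], 0.62, [581, -89, 44])]
kit_1 T [([310, 43], 0.98, [592, -208, 44]), ([135, 67], 0.9, [569, -31, 44]), ([195, 55], 0.88, [580, -93, 45])]
bay_w L [([250, 23], 0.86, [605, -149, 70])]
bay_w T [([253, 47], 0.78, [589, -151, 38]), ([251, 76], 0.16, [561, -149, 38])]
changer L [([223, 66], 0.69, [573, -118, 9])]
changer T [([221, 44], 0.9, [595, -116, 10]), ([310, 42], 0.61, [593, -207, 42])]
```

View pics/w1.png

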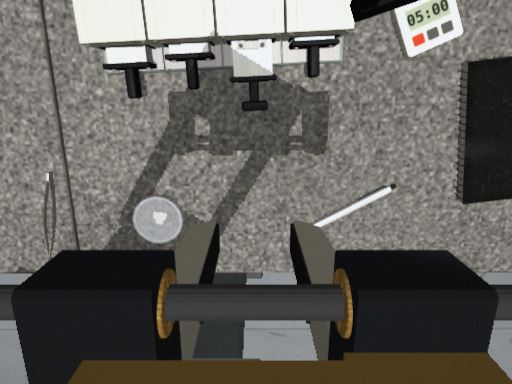

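Run:
```python
from h import *
P=np.load('w1.npy');
z=P[...,2]
# front top edge: per column the lowest row with z>66
E=[]
for u in range(80,350):
    v=np.where((abs(z[:100,u]-70)<5))[0]
    if len(v): E.append(P[v.max(),u])
E=np.array(E);
for _ in range(4):
    k=np.polyfit(E[:,1],E[:,0],1);r=E[:,0]-np.polyval(k,E[:,1]);E=E[abs(r)<max(2,1.5*r.std())]
print('front x = %.4f*y+%.1f'%tuple(k),'yaw',-np.degrees(np.arctan(k[0])),r.std(),len(E),np.median(E[:,2]))
# handle pieces (z 30..42, x<580)
m=(z>30)&(z<48)&(P[...,0]<600)&(P[...,0]>500)&(P[...,1]<0)&(P[...,1]>-260)
n,L,st,c=cv2.connectedComponentsWithStats(m.astype(np.uint8))
for i in range(1,n):
    if st[i,4]>30:
        Q=P[L==i];print(st[i],Q.min(0).round(1),Q.max(0).round(1))
Q=P[(m)&(abs(P[...,1]+150)<32)]
for x in range(520,600,4):
    q=Q[(Q[:,0]>=x)&(Q[:,0]<x+4)]
    if len(q):print(x,q[:,1].min().round(1),q[:,1].max().round(1),q[:,1].mean().round(1),np.median(q[:,2]).round(1),len(q))
```

```text
front x = -0.0464*y+588.4 yaw 2.6575172467476214 0.2394790483446046 268 67.74282585361817
[283  33  65  45 928] [ 559.3 -243.2   30.1] [ 599.9 -181.6   48. ]
[ 102   37  180   75 4819] [ 524.8 -179.3   30. ] [ 5.969e+02 -1.000e-01  4.800e+01]
524 -165.6 -138.9 -151.1 37.5 58
528 -165.6 -139.0 -152.3 38.3 101
532 -165.5 -139.0 -153.1 37.6 94
536 -156.0 -147.5 -151.8 37.9 36
540 -156.0 -147.6 -151.8 38.1 36
544 -156.0 -146.5 -151.4 37.9 39
548 -156.0 -146.6 -151.3 37.9 40
552 -170.8 -127.2 -146.4 38.9 88
556 -174.4 -127.2 -151.2 44.0 183
560 -174.4 -131.1 -151.5 38.3 161
564 -170.5 -131.1 -150.8 38.1 156
568 -170.4 -130.3 -150.2 38.3 152
572 -169.4 -130.3 -150.6 38.2 175
576 -169.4 -130.4 -149.4 38.0 172
580 -169.3 -130.4 -149.6 38.2 160
584 -169.3 -129.5 -149.6 38.1 157
588 -169.2 -129.6 -149.7 38.4 165
592 -173.5 -118.4 -147.8 39.2 254
596 -181.9 -169.6 -177.0 40.6 28
```

Request:
step_arm(commands="1.22 0 1 -0.47;1.22 0 2 -0.47;1.22 0 2.8 -0.47;1.22 0 3 -0.47;1.22 0 3 -0.47;1.22 0 3 -0.47;1.22 0 3 -0.47")

```text
time_s: 5.52
eef_pos: [544.7, -150.9, 83.4]
eef_rot: [179.9, -0.2, 2.8]
ft_force: [0.6, 0.1, 0.2]
gripper_width: 0.402
```

Run:
```python
from h import *
s=observe();print(s['eef_pos'],s['eef_rot'],s['ft_force'],s['gripper_width'])
p=cam('wrist');save(p,'w2');P=cloud(p)
m=(P[...,2]>33)&(P[...,2]<41)&(abs(P[...,1]+150)<26)&(P[...,0]>505)&(P[...,0]<600)
Q=P[m]
for x in range(516,600,3):
    q=Q[(Q[:,0]>=x)&(Q[:,0]<x+3)]
    if len(q):print(x,np.percentile(q[:,1],[2,98]).round(1),np.median(q[:,2]).round(1),len(q))
```

```text
[ 544.67517718 -150.94006129   83.44136661] [ 1.79905946e+02 -1.68205813e-01  2.78317351e+00] [0.62072215 0.10795    0.23287609] 0.4020224245829765
525 [-164.4 -138.5] 37.7 98
528 [-165.1 -139.1] 38.1 193
531 [-164.8 -138.6] 38.0 221
534 [-164.7 -139.4] 37.0 205
537 [-156.5 -146.6] 37.9 80
540 [-156.3 -146.5] 38.0 79
543 [-156.1 -146.4] 38.0 79
546 [-156.  -146.3] 38.0 79
549 [-155.8 -146.2] 38.0 81
552 [-155.6 -146.1] 38.3 43
558 [-167.2 -127.7] 38.5 186
561 [-172.5 -131.6] 38.2 364
564 [-169.7 -130.9] 38.1 342
567 [-169.4 -130.9] 38.2 338
570 [-169.3 -130.9] 38.2 350
573 [-169.  -130.7] 38.1 341
576 [-168.7 -130.7] 38.2 357
579 [-168.5 -130.6] 38.1 354
582 [-168.7 -130.5] 38.2 358
585 [-168.7 -129.9] 38.1 371
588 [-168.4 -130. ] 38.6 354
591 [-168.8 -149. ] 38.5 51
```

View pics/w2.png

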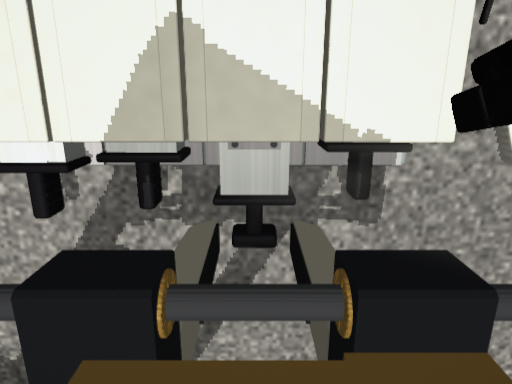

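Request:
step_arm(commands="0.0 0.007 0.4 0;0.0 0.007 0.8 0;0.0 0.007 0.82 0;0.0 0.007 0.82 0")

```text
time_s: 6.08
eef_pos: [545.3, -151.6, 35.1]
eef_rot: [179.9, -0.2, 2.8]
ft_force: [1.5, -0.3, 0.6]
gripper_width: 0.398
```

Request:
step_arm(commands="0 0 0 0;0 0 0 0;0 0 0 0;0 0 0 0;0 0 0 0;0 0 0 0", claw=-1, newtons=30)

```text
time_s: 6.82
eef_pos: [545.5, -151.6, 35.4]
eef_rot: [179.9, -0.3, 2.8]
ft_force: [-0.1, 0.2, 3.6]
gripper_width: 0.103
```

Request:
step_arm(commands="-0.2 0 0 0;-0.4 0 0 0;-0.6 0 0 0;-0.8 0 0 0;-1 0 0 0;-1.2 0 0 0;-1.4 0 0 0;-1.6 0 0 0;-1.8 0 0 0;-2 0 0 0;-2.2 0 0 0;-2.2 0 0 0")

```text
time_s: 8.32
eef_pos: [412.7, -157.8, 34.8]
eef_rot: [179.9, -0.2, 2.7]
ft_force: [0.9, 0.2, -1.1]
gripper_width: 0.108
```

Run:
```python
from h import *
ims=[]
p=cam('wrist');ims.append(p['image'])
p=cam('top');P=cloud(p);t=cv2.resize(p['image'][180:310,230:400],(512,391));ims.append(t)
cv2.imwrite('pics/c.png',np.hstack([cv2.resize(ims[0],(400,300)),cv2.resize(ims[1],(400,300))])[:,:,::-1])
p=cam('scene')
for l in['spare','decoy','cradle_free','stock']:
  print(l,[(np.round(r['uv']).tolist(),round(r['conf'],2)) for r in tip_of(p,l)[:2]])
```

```text
spare [([222.0, 268.0], 0.63), ([302.0, 232.0], 0.18)]
decoy [([253.0, 242.0], 0.86)]
cradle_free [([236.0, 254.0], 0.74)]
stock [([223.0, 252.0], 0.9)]
```

View pics/c.png

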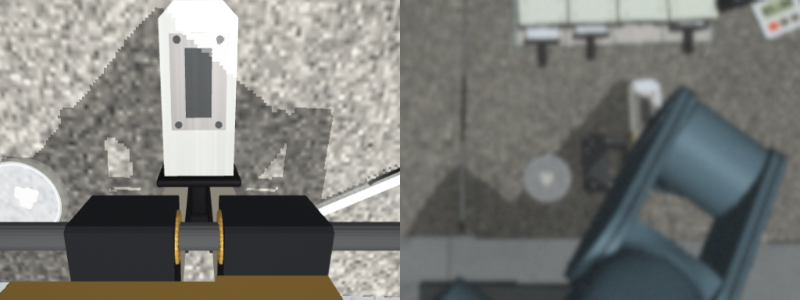

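Request:
step_arm(commands="0 0 -0.6 0;0 0 -1.3 0;0 0 -2 0;0.1 -0.5 -2.7 0;0.2 -1 -3.25 0;0.3 -1.7 -3.25 0;0.4 -2.4 -3.25 0;0.5 -3.1 -3.25 0;0.6 -3.8 -3.25 0;0.7 -4.5 -3.25 0;0.8 -5.2 -3.25 0;0.88 -5.6 -3.25 0;0.88 -5.6 -3.25 0;0.88 -5.6 -3.25 0")

```text
time_s: 10.42
eef_pos: [449.2, 180.1, 229.0]
eef_rot: [179.8, -0.2, 2.8]
ft_force: [0.1, 0.5, -0.7]
gripper_width: 0.106
```

Run:
```python
from h import *
s=observe();print(s['eef_pos'],s['eef_rot'],s['ft_force'],s['gripper_width'])
p=cam('wrist');save(p,'w3');P=cloud(p);np.save('w3.npy',P)
for l in['spare','decoy','cradle_free','stock','misfit']:
  for k,f in(('L',look_for),('T',tip_of)):
    print(l,k,[(np.round(r['uv']).astype(int).tolist(),round(r['conf'],2),pt(p,r['uv']).round().astype(int).tolist()) for r in f(p,l)[:3]])
```

```text
[449.21077808 180.0933496  228.97121534] [179.83041429  -0.2312908    2.81927844] [ 0.12733704  0.49496413 -0.67738875] 0.10607782244975836
spare L [([68, 98], 0.65, [511, 363, 34]), ([431, 33], 0.63, [589, 10, 9])]
spare T [([78, 134], 0.68, [476, 356, 33]), ([143, 135], 0.53, [475, 299, 9])]
decoy L [([201, 115], 0.66, [500, 234, 32]), ([468, 50], 0.29, [571, -10, 45])]
decoy T [([214, 140], 0.85, [502, 200, 230])]
cradle_free L [([144, 86], 0.6, [525, 297, 8])]
cradle_free T [([148, 135], 0.61, [475, 294, 9])]
stock L [([130, 28], 0.79, [580, 310, 6])]
stock T []
misfit L [([253, 123], 0.57, [511, 183, 233]), ([325, 204], 0.47, [404, 95, 0])]
misfit T [([254, 204], 0.63, [475, 181, 231])]
```

View pics/w3.png

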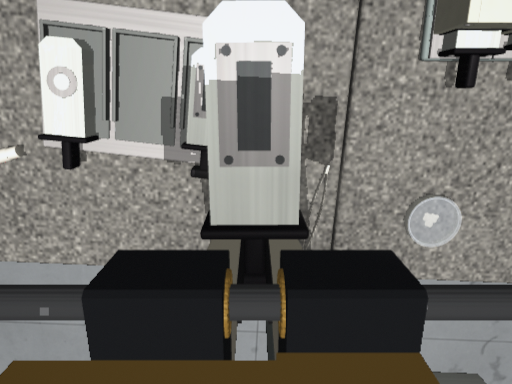

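Run:
```python
from h import *
P=np.load('w3.npy');x,y,z=P[...,0],P[...,1],P[...,2]
reg=(x>440)&(x<640)&(y>170)&(y<430)
m=reg&(z>28)&(z<37)&(y>325)&(x>478)
Q=P[m].astype(np.float32)
print('spare rect',cv2.minAreaRect(Q[:,:2]),np.median(Q[:,2]),Q[:,:2].min(0),Q[:,:2].max(0))
for X in range(440,580,6):
    k=reg&(abs(x-X)<3)&(y>325)&(z>26)&(z<45)
    if k.sum()>5:print('sp',X,np.percentile(y[k],[3,97]).round(1),np.median(z[k]).round(1))
for X in range(470,600,12):
    o=[]
    k=reg&(abs(x-X)<2)&(z<30)&(y>250)&(y<345)
    for Y in np.arange(248,345,3):
        kk=k&(abs(y-Y)<1.5);o.append('%3.0f'%np.median(z[kk]) if kk.any() else ' --')
    print(X,' '.join(o))
```

```text
Traceback (most recent call last):
cv2.error: OpenCV(4.12.0) /io/opencv/modules/imgproc/src/convhull.cpp:143: error: (-215:Assertion failed) total >= 0 && (depth == CV_32F || depth == CV_32S) in function 'convexHull'
```

Run:
```python
from h import *
P=np.load('w3.npy');x,y,z=P[...,0],P[...,1],P[...,2]
reg=(x>440)&(x<640)&(y>170)&(y<430)
for X in range(440,590,6):
    k=reg&(abs(x-X)<3)&(y>325)&(z>26)&(z<45)
    if k.sum()>5:print('sp',X,np.percentile(y[k],[3,97]).round(1),np.median(z[k]).round(1))
print('    ',' '.join('%3d'%Y for Y in np.arange(248,345,3)))
for X in range(460,600,12):
    o=[]
    k=reg&(abs(x-X)<2)&(z<30)&(y>245)&(y<345)
    for Y in np.arange(248,345,3):
        kk=k&(abs(y-Y)<1.5);o.append('%3.0f'%np.median(z[kk]) if kk.any() else ' --')
    print(X,' '.join(o))
# plate front edge: lowest x with z in 4..8 per y
E=[]
for Y in range(225,400,3):
    k=reg&(abs(y-Y)<1.5)&(z>4)&(z<12)
    if k.any():E.append((Y,x[k].min()))
E=np.array(E)
for _ in range(4):
    k=np.polyfit(*E.T,1);r=E[:,1]-np.polyval(k,E[:,0]);E=E[abs(r)<max(1.5,1.5*r.std())]
print('front',k,-np.degrees(np.arctan(k[0])),r.std(),len(E))
```

```text
sp 440 [366.1 375.3] 32.4
sp 446 [365.9 375. ] 32.5
sp 452 [365.7 374.8] 32.4
sp 458 [365.5 374.6] 32.5
sp 464 [365.2 374.3] 32.4
sp 470 [346.4 391.9] 38.7
sp 476 [350. 390.] 32.9
sp 482 [350.  388.7] 32.9
sp 488 [349.6 387.9] 32.9
sp 494 [349.3 388.1] 33.0
sp 500 [349.2 387.7] 33.0
sp 506 [348.9 387.9] 33.0
sp 512 [348.7 387.5] 33.1
sp 518 [348.3 386.8] 33.4
sp 524 [348.  387.2] 33.4
sp 530 [348.1 386.7] 33.3
sp 536 [347.6 386.7] 33.2
sp 542 [347.3 386.1] 32.9
sp 548 [347.1 386.3] 32.9
sp 554 [347.  385.7] 32.9
sp 560 [349.5 383.5] 32.9
sp 566 [354.3 378.7] 32.6
     248 251 254 257 260 263 266 269 272 275 278 281 284 287 290 293 296 299 302 305 308 311 314 317 320 323 326 329 332 335 338 341 344
460   6   6   6   6   6   6   6   6   6   6   6   6   6   7   6   6   6   6   6   6   6   6   6   6   6   6   6   6   6   5   6   6   6
472  --  27   9   9   8   6   8   9   9   9   9   9   9   9   9   9   9   9   9   9   9   9   9   9   9   9   9   9   6   6   9   9   9
484  --  --  10  17   7   6   9  13   9   9   9   9   9  10   9   9   9   9   9   9   9   9   9   9   9   9   9   8   7  
[... 619 characters left out ...]
  9  10   9   9   8   9   9   9   9   9   9  17  17   7  12  17  10   9   9
556   9  15  18   7   7  18  16   9   9   9   9   9   9   9   9   9   9   9   9   9   9   9   9   9  10  17  17   7  14  17   9   9   9
568  10  15  16   6  13  17   9   9   9   9  10   9   9   9   9   9   9   9   9   9   9  10   9   9  13  17  --  11  17  16   9   9   9
580   6   7   6   6   6   5   6   6   5   6   6   6   6   5   7   6   6   6   6   6   6   6   6   6   6   6   6   6   7   6   6   7  11
592   6   6   6   6   6   6   6   7   6   6   6   6   6   6   6   6   6   6   6   6   6   6   6   6   7   6   6   6   6   6   6   7   6
front [6.46496727e-02 4.30324717e+02] -3.6990056917790395 0.39933256736085737 48
```

Request:
step_arm(commands="0.03 -0.5 0 0.3;0.06 -1 0 0.6;0.1 -1.5 0 0.9;0.128 -2 0 1.09;0.128 -2 0.6 1.09;0.128 -2 1.2 1.09;0.128 -2 1.8 1.09;0.128 -2 2.4 1.09;0.128 -2 2.7 1.09;0.128 -2 2.7 1.09;0.128 -2 2.7 1.09")

```text
time_s: 12.35
eef_pos: [452.8, 300.5, 67.8]
eef_rot: [179.9, -0.4, -3.8]
ft_force: [-0.3, 0.0, -0.4]
gripper_width: 0.107
```

Run:
```python
from h import *
s=observe();print(s['eef_pos'],s['eef_rot'],s['ft_force'],s['gripper_width'])
p=cam('wrist');save(p,'w4');P=cloud(p);x,y,z=P[...,0],P[...,1],P[...,2]
for X in range(440,590,6):
    k=(abs(x-X)<3)&(abs(y-298)<30)&(z>50)&(z<90)
    r=(abs(x-X)<2)&(z>14)&(z<20)&(y>255)&(y<345)
    if k.sum()>5:print(X,np.percentile(y[k],[3,97]).round(1),np.median(z[k]).round(1),'rails',np.sort(y[r])[::max(1,r.sum()//12)].round(0))
```

```text
[452.82700553 300.54052517  67.84456959] [179.92979646  -0.36004007  -3.76228847] [-0.31228755  0.02807402 -0.42152344] 0.10727489305551242
440 [296.  305.8] 70.1 rails []
446 [295.6 305.4] 70.3 rails []
452 [295.3 305.2] 70.4 rails []
458 [280.1 305.1] 70.9 rails []
464 [276.6 319. ] 76.6 rails []
470 [278.4 321.7] 71.1 rails []
476 [279.9 317.6] 70.5 rails []
482 [279.4 317. ] 70.5 rails [257. 257. 258. 258.]
488 [279.2 316.9] 70.5 rails [256. 257. 258. 259. 259. 266. 267. 268. 269. 326. 328. 336. 339.]
494 [278.5 316.3] 70.6 rails [255. 257. 258. 259. 266. 268. 269. 326. 327. 329. 336. 337. 339.]
500 [278.4 316.1] 70.9 rails [255. 257. 258. 265. 266. 268. 325. 326. 327. 335. 336. 337. 339.]
506 [278.  315.5] 70.9 rails [255. 256. 258. 264. 266. 267. 268. 325. 326. 328. 335. 336. 337.]
512 [277.6 315.3] 71.0 rails [255. 256. 257. 264. 266. 267. 268. 325. 326. 327. 335. 336. 337.]
518 [277.3 314.9] 71.0 rails [255. 256. 257. 264. 266. 267. 324. 325. 327. 334. 335. 336.]
524 [276.8 314.4] 71.0 rails [255. 256. 257. 264. 266. 267. 323. 325. 326. 333. 334. 336. 337.]
530 [276.5 314.3] 71.0 rails [255. 256. 257. 264. 265. 266. 323. 325. 326. 333. 334. 335. 336.]
536 [276.2 313.7] 71.0 rails [255. 256. 263. 264. 265. 266. 323. 324. 325. 333. 333. 335. 336.]
542 [275.9 313.4] 70.9 rails [255. 256. 263. 264. 265. 322. 323. 325. 326. 333. 334. 335.]
548 [275.3 313.1] 70.6 rails [255. 256. 263. 264. 265. 322. 323. 324. 325. 332. 333. 334. 335.]
554 [277.3 311.9] 70.5 rails [255. 262. 263. 264. 265. 322. 323. 324. 325. 332. 333. 334. 335.]
560 [281.4 307.6] 70.5 rails [255. 262. 263. 264. 265. 322. 323. 324. 331. 332. 333. 334. 335.]
```

View pics/w4.png

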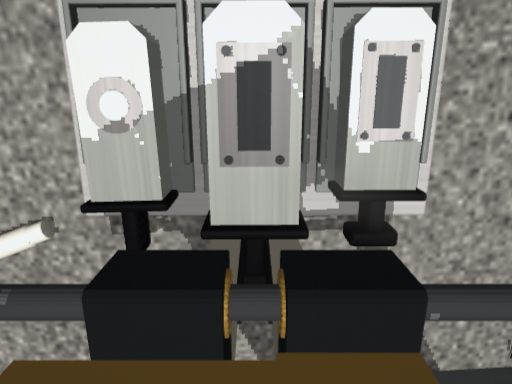

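Request:
step_arm(commands="0 0 0.2 0;0 0 0.4 0;0 0 0.55 0;0 0 0.61 0;0 0 0.61 0;0 0 0.61 0")

```text
time_s: 13.15
eef_pos: [453.5, 300.7, 31.7]
eef_rot: [180.0, -0.4, -3.8]
ft_force: [-0.4, 1.2, -2.0]
gripper_width: 0.104
```

Request:
step_arm(commands="0 0 0 0;0 0 0 0;0 0 0 0;0 0 0 0", claw=-0.25)

```text
time_s: 13.65
eef_pos: [453.6, 300.7, 31.8]
eef_rot: [180.0, -0.4, -3.8]
ft_force: [-0.1, -0.7, -0.1]
gripper_width: 0.373
```

Request:
step_arm(commands="0 0 -0.4 0;0 0 -0.97 0;0 0 -1.2 0;-0.05 -0.5 -1.2 -0.2;-0.1 -1.16 -1.2 -0.27;-0.1 -1.16 -1.2 -0.27;-0.1 -1.16 -1.1 -0.27;-0.1 -1.16 -1.1 -0.27")

```text
time_s: 14.65
eef_pos: [451.0, 369.3, 96.6]
eef_rot: [179.9, -0.3, -2.2]
ft_force: [1.4, 0.6, -0.3]
gripper_width: 0.374
```

Run:
```python
from h import *
s=observe();print(s['eef_pos'],s['eef_rot'],s['ft_force'],s['gripper_width'])
p=cam('wrist');save(p,'w5');P=cloud(p);x,y,z=P[...,0],P[...,1],P[...,2]
for Y0 in(370,297):
  for X in range(426,580,4 if Y0==370 else 8):
    k=(abs(x-X)<2)&(abs(y-Y0)<32)&(z>26)&(z<45)
    if k.sum()>5:print(X,np.percentile(y[k],[3,97]).round(1),np.median(z[k]).round(1))
```

```text
[450.99706166 369.32124149  96.6143975 ] [179.86793115  -0.31871877  -2.18892555] [ 1.35118905  0.59540993 -0.28127187] 0.37440775435642515
438 [367.4 375.8] 32.4
442 [367.4 376.6] 32.9
446 [366.5 376.5] 32.8
450 [366.4 376.3] 32.8
454 [366.3 376.1] 32.9
458 [366.1 375.8] 32.9
462 [366.  375.7] 32.8
466 [348.4 375.3] 33.5
470 [347.8 392.6] 38.9
474 [351.5 392.4] 33.7
478 [351.8 389.1] 33.1
482 [351.4 389.1] 33.1
486 [351.3 388.4] 33.1
490 [350.7 388.5] 33.1
494 [351.1 388.4] 33.1
498 [350.6 388.3] 33.2
502 [350.9 388.4] 33.1
506 [350.4 388.1] 33.1
510 [350.1 387.5] 33.2
514 [350.1 387.5] 33.3
518 [350.  387.6] 33.5
522 [349.9 387.4] 33.6
526 [349.7 387.1] 33.7
530 [349.8 386.7] 33.6
534 [349.7 386.5] 33.4
538 [348.6 386.8] 33.3
542 [349.  386.6] 33.1
546 [348.9 386.3] 33.1
550 [348.5 386.1] 33.1
554 [348.8 385.7] 33.1
558 [349.9 385.4] 33.1
562 [353.3 381.7] 33.2
566 [358.5 378.7] 33.2
434 [288.8 312.4] 32.5
442 [288.6 314.5] 32.7
450 [296.3 305.4] 32.9
458 [295.6 305.1] 32.7
466 [276.9 322.7] 38.9
474 [280.3 318.7] 33.1
482 [279.6 318.2] 33.2
490 [278.8 317.8] 33.1
498 [278.7 317.3] 33.5
506 [277.9 316.8] 33.6
514 [277.7 316.3] 33.6
522 [276.9 315.8] 33.6
530 [276.6 315.3] 33.6
538 [276.1 314.8] 33.6
546 [275.5 314.3] 33.3
554 [277.2 313.6] 33.2
562 [286.  306.2] 33.2
```

View pics/w5.png

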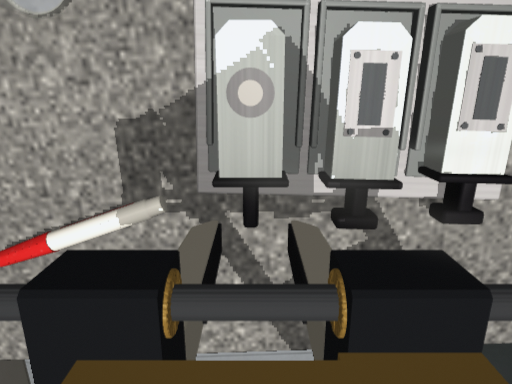

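Request:
step_arm(commands="0.03 -0.033 0.4 0;0.03 -0.033 0.8 0;0.03 -0.033 1.05 0;0.03 -0.033 1.1 0;0.03 -0.033 1.1 0")

```text
time_s: 15.32
eef_pos: [453.9, 371.3, 31.4]
eef_rot: [179.9, -0.4, -2.2]
ft_force: [0.9, -0.2, 0.1]
gripper_width: 0.373
```

Request:
step_arm(commands="0 0 0 0;0 0 0 0;0 0 0 0;0 0 0 0;0 0 0 0;0 0 0 0", claw=-1, newtons=40)

```text
time_s: 16.08
eef_pos: [454.1, 371.4, 31.8]
eef_rot: [179.9, -0.4, -2.2]
ft_force: [-1.3, 0.6, 4.7]
gripper_width: 0.104
```

Request:
step_arm(commands="0 0 -0.3 0;0 0 -0.6 0;0 0 -1 0;0 0 -1.5 0;0 0 -2 0;0 0 -2.5 0;0 0 -2.5 0;0 0 -2.5 0")

```text
time_s: 17.08
eef_pos: [452.4, 371.2, 180.4]
eef_rot: [179.9, -0.3, -2.2]
ft_force: [0.3, -0.2, -1.2]
gripper_width: 0.102
```

Request:
step_arm(commands="0.03 0.5 0 -0.1;0.06 1.2 0 -0.2;0.1 1.9 0 -0.3;0.15 2.6 0 -0.4;0.2 3.3 0 -0.5;0.25 4 0 -0.6;0.3 4.7 0 -0.7;0.35 5.4 0 -0.8;0.4 6.1 0 -0.81;0.45 6.8 0 -0.81;0.5 7.5 0 -0.81;0.5 8.2 0 -0.81;0.5 8.76 0 -0.81;0.5 8.76 0.4 -0.81;0.5 8.76 0.8 -0.81;0.5 8.76 1.2 -0.81;0.5 8.76 1.2 -0.81;0.5 8.76 1.2 -0.81")

```text
time_s: 19.32
eef_pos: [462.3, -155.3, 109.6]
eef_rot: [179.9, -0.2, 2.6]
ft_force: [0.4, 0.4, -1.0]
gripper_width: 0.103
```

Run:
```python
from h import *
s=observe();print(s['eef_pos'],s['eef_rot'],s['ft_force'],s['gripper_width'])
p=cam('wrist');save(p,'w6');P=cloud(p)
T=np.eye(4);R=Ro.from_euler('xyz',s['eef_rot'],degrees=True).as_matrix()
Q=(P-np.array(s['eef_pos']))@R
x,y,z=Q[...,0],Q[...,1],Q[...,2]
for X in range(-20,130,6):
    k=(abs(x-X)<3)&(abs(y)<32)&(z<20)&(z>-15)
    if k.sum()>5:print(X,np.percentile(y[k],[3,97]).round(1),np.median(z[k]).round(1))
```

```text
[ 462.31286486 -155.26081522  109.60826989] [179.86441511  -0.24969012   2.64913414] [ 0.37510256  0.42346659 -1.04915477] 0.10319610496746975
-14 [-4.1  5.1] -1.0
-8 [-4.1  5.1] -1.2
-2 [-4.4  5.3] -1.2
4 [-4.4  5.3] -1.1
10 [-18.2  19.1] -4.5
16 [-22.3  23.2] -6.5
22 [-18.7  19.4] -1.1
28 [-18.5  19.2] -1.0
34 [-18.3  19.3] -1.0
40 [-18.3  19.1] -0.9
46 [-18.3  19.4] -0.9
52 [-18.3  19.2] -0.8
58 [-18.4  19.4] -0.9
64 [-18.3  19.2] -1.0
70 [-18.3  19.3] -1.2
76 [-18.4  19.2] -1.0
82 [-18.3  19.4] -0.7
88 [-18.4  19.2] -0.5
94 [-18.4  19.3] -0.4
100 [-18.4  19.2] -0.4
106 [-15.9  16.8] -0.3
```

View pics/w6.png

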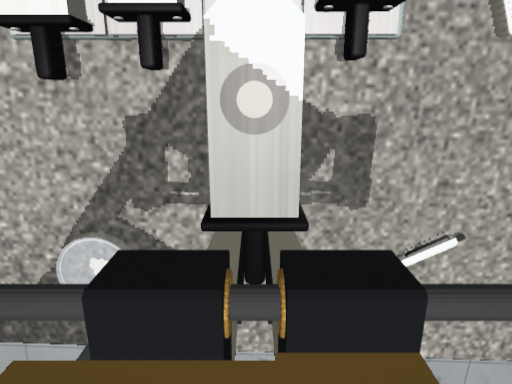

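Request:
step_arm(commands="0 0 0.3 0;0 0 0.7 0;0 0 1.0 0;0 0 1.2 0;0 0 1.2 0;0 0 1.2 0")

```text
time_s: 20.12
eef_pos: [463.7, -156.0, 38.9]
eef_rot: [179.8, -0.4, 2.7]
ft_force: [-0.1, 0.7, -0.0]
gripper_width: 0.103
```

Run:
```python
from h import *
s=observe();print(s['eef_pos'],s['eef_rot'],s['ft_force'],s['moment'])
a=np.radians(2.66);d=np.array([np.cos(a),np.sin(a)]);r=np.array(s['eef_pos'][:2])-[595.4,-149.2]
print('along',r@d,'lateral',d[0]*r[1]-d[1]*r[0])
p=cam('wrist');P=cloud(p);x,y,z=P[...,0],P[...,1],P[...,2]
E=[]
for u in range(0,512):
    v=np.where(abs(z[:150,u]-70)<5)[0]
    if len(v): E.append(P[v.max(),u])
E=np.array(E);print(len(E))
if len(E)>50:
  for _ in range(4):
    k=np.polyfit(E[:,1],E[:,0],1);r=E[:,0]-np.polyval(k,E[:,1]);E=E[abs(r)<max(2,1.5*r.std())]
  print('front at y=-149: %.1f'%np.polyval(k,-149.2),-np.degrees(np.arctan(k[0])))
# neighbours' blades
for yc in(-86,-214,-24):
  m=(abs(y-yc)<15)&(x<570)&(z>34)&(z<42)&(x>500)
  if m.sum():print(yc,[ (X,y[m&(abs(x-X)<3)].min().round(1),y[m&(abs(x-X)<3)].max().round(1)) for X in range(540,570,6) if (m&(abs(x-X)<3)).any()])
```

```text
[ 463.71470459 -156.00474366   38.88615628] [179.77667627  -0.38186299   2.6533022 ] [-0.1018696   0.74074247 -0.04937925] [-0.0256212   0.09836079  0.02133472]
along -131.85920879136194 lateral -0.6860179175676819
0
-86 [(546, np.float64(-91.5), np.float64(-82.8)), (552, np.float64(-92.6), np.float64(-81.9)), (558, np.float64(-92.2), np.float64(-81.0)), (564, np.float64(-92.0), np.float64(-80.7))]
-214 [(558, np.float64(-218.6), np.float64(-209.2)), (564, np.float64(-218.8), np.float64(-208.6))]
```

Request:
step_arm(commands="0.1 -0.014 0 0;0.2 -0.014 0 0;0.3 -0.014 0 0;0.4 -0.014 0 0;0.5 -0.014 0 0;0.6 -0.014 0 0")

```text
time_s: 20.92
eef_pos: [499.2, -153.1, 38.7]
eef_rot: [179.8, -0.3, 2.7]
ft_force: [-1.3, -0.1, -2.6]
gripper_width: 0.104
```

Request:
step_arm(commands="0.1 0 0 0;0.2 0 0 0;0.3 0 0 0;0.4 0 0 0;0.5 0 0 0;0.5 0 0 0")

```text
time_s: 21.68
eef_pos: [529.9, -151.8, 38.9]
eef_rot: [179.8, -0.3, 2.7]
ft_force: [0.6, 0.2, -1.5]
gripper_width: 0.103
```

Request:
step_arm(commands="0.1 0 0 0;0.2 0 0 0;0.3 0 0 0;0.3 0 0 0")

```text
time_s: 22.18
eef_pos: [548.6, -151.1, 39.1]
eef_rot: [179.8, -0.4, 2.7]
ft_force: [0.4, -0.1, -1.0]
gripper_width: 0.104
```

```bash
cat > f.py <<'E'
from h import *
F=[]
for i in range(4):
    s=observe();F.append(s['ft_force']);p=capture('wrist')
F=np.array(F);a=np.radians(2.66)
r=np.array(s['eef_pos'][:2])-[595.4,-149.2]
print(s['time_s'],np.round(s['eef_pos'],2),'along',round(r@[np.cos(a),np.sin(a)],2),'F',F.mean(0).round(2),'fx',F[:,0].round(1),'mom',np.round(s['moment'],2),s['eef_rot'][2])
E
python3 f.py
```

```text
22.325 [ 547.86 -150.97   39.  ] along -47.57 F [ 0.3  -0.11 -1.52] fx [ 0.4  0.2  0.8 -0.2] mom [-0.01  0.01  0.01] 2.681051001347277
```

Request:
step_arm(commands="0.025 0 0 0;0.05 0 0 0;0.075 0 0 0")

```text
time_s: 22.75
eef_pos: [552.3, -150.7, 39.0]
eef_rot: [179.8, -0.3, 2.7]
ft_force: [-0.4, -0.5, -0.3]
gripper_width: 0.105
```

Request:
step_arm(commands="0.025 0 0 0;0.05 0 0 0;0.075 0 0 0")

```text
time_s: 23.12
eef_pos: [556.9, -150.5, 39.0]
eef_rot: [179.8, -0.3, 2.7]
ft_force: [-0.1, 0.2, -1.3]
gripper_width: 0.103
```

```bash
python3 f.py
```

```text
23.275 [ 557.03 -150.57   39.07] along -38.39 F [ 0.62  0.17 -1.3 ] fx [-0.1  1.   0.7  0.9] mom [ 0.03  0.04 -0.01] 2.6788930145108845
```

Request:
step_arm(commands="0.012 0 0 0;0.025 0 0 0;0.025 0 0 0")

```text
time_s: 23.7
eef_pos: [558.5, -150.5, 39.1]
eef_rot: [179.8, -0.3, 2.7]
ft_force: [-0.9, 0.2, -1.6]
gripper_width: 0.102
```

Request:
step_arm(commands="0.012 0 0 0;0.025 0 0 0;0.025 0 0 0")

```text
time_s: 24.08
eef_pos: [560.1, -150.4, 39.1]
eef_rot: [179.8, -0.3, 2.7]
ft_force: [-0.2, 0.3, -0.9]
gripper_width: 0.105
```

Request:
step_arm(commands="0.012 0 0 0;0.025 0 0 0;0.025 0 0 0")

```text
time_s: 24.45
eef_pos: [561.7, -150.3, 39.1]
eef_rot: [179.8, -0.4, 2.7]
ft_force: [-0.4, 0.5, -1.8]
gripper_width: 0.107
```

Request:
step_arm(commands="0.012 0 0 0;0.025 0 0 0;0.025 0 0 0")

```text
time_s: 24.82
eef_pos: [563.3, -150.3, 39.1]
eef_rot: [179.8, -0.4, 2.7]
ft_force: [0.2, -0.7, -1.3]
gripper_width: 0.103
```

Request:
step_arm(commands="0.012 0 0 0;0.025 0 0 0;0.025 0 0 0")

```text
time_s: 25.2
eef_pos: [564.9, -150.2, 39.1]
eef_rot: [179.8, -0.4, 2.7]
ft_force: [0.7, 0.1, -1.9]
gripper_width: 0.102
```

Request:
step_arm(commands="0.012 0 0 0;0.025 0 0 0;0.025 0 0 0")

```text
time_s: 25.58
eef_pos: [566.5, -150.1, 39.1]
eef_rot: [179.8, -0.4, 2.7]
ft_force: [-0.2, -0.3, -2.0]
gripper_width: 0.104
```

Request:
step_arm(commands="0.012 0 0 0;0.025 0 0 0;0.025 0 0 0")

```text
time_s: 25.95
eef_pos: [567.6, -150.0, 39.0]
eef_rot: [179.8, -0.3, 2.7]
ft_force: [-2.5, -0.1, -0.8]
gripper_width: 0.106
```

Request:
step_arm(commands="0.012 0 0 0;0.025 0 0 0;0.025 0 0 0")

```text
time_s: 26.32
eef_pos: [568.7, -149.9, 38.9]
eef_rot: [179.8, -0.3, 2.7]
ft_force: [-4.5, -0.3, -0.5]
gripper_width: 0.102
```

```bash
python3 f.py
```

```text
26.475 [ 568.8  -149.89   38.93] along -26.6 F [-4.28 -0.39 -0.09] fx [-4.5 -4.3 -4.7 -3.6] mom [-0.09  0.74 -0.01] 2.6910673266216367
```

Request:
step_arm(commands="0 0 0.01 0;0 0 0.025 0;0 0 0.025 0")

```text
time_s: 26.9
eef_pos: [568.9, -149.9, 37.5]
eef_rot: [179.8, -0.3, 2.7]
ft_force: [-4.1, 0.7, 1.5]
gripper_width: 0.106
```

Request:
step_arm(commands="0 0 0 0;0 0 0 0;0 0 0 0;0 0 0 0", claw=-0.35)

```text
time_s: 27.4
eef_pos: [569.2, -149.9, 37.6]
eef_rot: [179.8, -0.3, 2.7]
ft_force: [-0.4, -0.4, -0.1]
gripper_width: 0.33
```

Request:
step_arm(commands="0 0 -0.2 0;0 0 -0.5 0;0 0 -1 0;-0.5 0 -1.5 0;-1 0 -2 0;-1.3 0 -2.5 0;-1.3 0 -2.5 0;-1.3 0 -2.5 0")

```text
time_s: 28.4
eef_pos: [490.6, -153.1, 187.2]
eef_rot: [179.8, -0.4, 2.7]
ft_force: [-0.4, 0.4, -1.7]
gripper_width: 0.33
```

Run:
```python
from h import *
s=observe();print(s['eef_pos'],s['ft_force'],s['gripper_width'])
p=cam('wrist');save(p,'w7');P=cloud(p);x,y,z=P[...,0],P[...,1],P[...,2]
a=np.radians(2.66)
A=(x-595.4)*np.cos(a)+(y+149.2)*np.sin(a);B=-(x-595.4)*np.sin(a)+(y+149.2)*np.cos(a)
for X in range(-64,4,4):
    k=(abs(A-X)<2)&(abs(B)<30)&(z>30)&(z<50)
    if k.sum()>3:print(X,np.percentile(B[k],[3,97]).round(1),np.median(z[k]).round(1))
q=cam('top')
for l in('misfit','spare'):print(l,[(pt(q,r['uv']).round(),round(r['conf'],2)) for r in look_for(q,l)])
```

```text
[ 490.64586193 -153.14620806  187.16823939] [-0.3996513   0.40955908 -1.70709581] 0.3302169758654977
-44 [-4.2  3.7] 37.1
-40 [-5.   4.4] 38.0
-36 [-5.   4.3] 37.9
-32 [-5.   4.3] 38.1
-28 [-5.   4.3] 38.0
-24 [-5.   4.3] 37.6
-20 [-4.9  4.3] 37.9
-16 [-20.4  19.6] 39.5
-12 [-22.4  22. ] 44.0
-8 [-18.8  18.2] 38.2
-4 [-18.8  18.4] 38.3
0 [-27.1  27.5] 40.4
misfit [(array([502., 297.,  29.]), 0.87)]
spare []
```

View pics/w7.png

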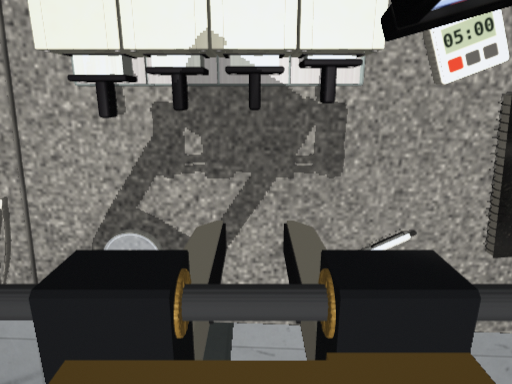

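```bash
python3 -c "
from station import *
close_job()"
```

```text
the job is handed in; nothing more can be done
```

The job is handed in: the T-bar cassette is in the empty stock cradle and the spare pellet cassette is in its bay, at about 28.5 s of the 72 s allowed. The hand-in reported no verdict.

- **T-bar cassette:** I gripped it by the stem, drew it straight out and laid it in the middle cradle, handle outwards. The wrist camera then showed it level, with its top at 33 mm, and within about 1 mm of the rails' centre line. A later top view still found it there.
- **Spare cassette:** I pushed it in along the bay axis in 1.5 mm steps, with almost no force on the tool, until the force rose to 2.5 N and then 4.3 N. The rise was about 1.8 N/mm, which fits the seat spring, with the plate pressed back an estimated 1.5 mm. I stopped there, let go and backed the arm off.
- **Last checks of the spare:** the wrist camera showed it straight and level, top at 38 mm, within 0.5 mm of the bay's centre line. Its origin is about 10 mm in front of the face, 1 to 2 mm back from where I stopped, as expected when the plate returns.
- **Not confirmed:** I had no direct reading of the pin, plate or flap joints. The top camera's network did not report the spare in its bay, though it shows plainly in the wrist picture.

The other cassettes and the bystanders looked undisturbed in the pictures where they appeared. I did not re-measure their positions at the end.

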